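Fetch the block plane from behind the glue, jar and can

TASK

The block plane lies at the back of the tool tray, behind a glue bottle, a screw jar and a wax can. First stand all three on the cork mat, then lay the plane on the green felt of the plane rest, lengthwise within the felt (either way round), and only then put the bottle, jar and can back, each exactly where it stood at the start. Keep the three containers upright throughout and leave the tape measure and the brad tin in the tray where they lie.

Things in the scene. Friction and masses are not known exactly. Their poses are not given: they have to be found in the camera images.
- bottle: Glue bottle, white with a blue band and a narrow orange cap: upright cylinder 42 mm diameter, 85 mm high, with a cap 20 mm diameter on top, 110 mm in all; about 0.16 kg. Grip its body about 72 mm above its underside. Origin: centre of its underside, z up.
- jar: Screw jar of amber glass with a pale label and black lid: upright cylinder 50 mm diameter, 85 mm high, lid 48 mm diameter above it, 103 mm in all; about 0.22 kg. Grip it about 68 mm above its underside. Origin: centre of its underside, z up.
- can: Wax can, red with a thin yellow stripe and steel top: upright cylinder 46 mm diameter, 100 mm high; about 0.25 kg. Grip it about 70 mm above its underside. Origin: centre of its underside, z up.
- plane: Small block plane, 0.6 kg: dark sole 150 x 45 x 8 mm; blue body with parallel cheeks 45 mm apart up to 32 mm height along the middle 100 mm; steel lever cap and brass wheel above (52 mm high in all), brass knob near the front end. Origin: centre of its underside; x along its length to the knob, y across, z up. Grip it across the cheeks at the middle, 26 mm above its underside.
- tray: Fixed dark wood tray, outer 172 (x) x 262 (y) x 18 mm, walls and floor 6 mm. Origin: centre of its underside; x from front (robot side) to back, y along its length. The containers stand in a row along y in the front half, in any order, 80 mm apart, 10 to 17 mm from the plane, which lies along y in the back half; 30 mm free between it and the back wall.
- mat: Side area: fixed thin cork mat 250 (x) x 110 (y) x 4 mm, to one side of the tray. Origin: centre of its underside, x along its length, z up. Has room for the three containers in a row along x.
- rest: Plane rest on the other side of the tray: fixed wooden slab 210 (x) x 95 (y) x 18 mm with a flat green felt 174 x 65 mm and 2 mm thick centred on top; felt surface 20 mm above the origin. Origin: centre of its underside, x along its length, z up.
- tape: Bystander: yellow pocket tape measure 36 x 34 x 22 mm high, in the back half of the tray beyond one end of the plane (+y of the tray). Leave alone. Origin: centre of its underside.
- tin: Bystander: round aluminium brad tin with a red disc on top, 34 mm diameter, 20 mm high, in the back half of the tray beyond the other end of the plane (-y of the tray). Leave alone. Origin: centre of its underside.

How it is judged:
On the way, in this order (a step that is already met when the one before it is completed fails the run):
1. bottle, jar and can all stand upright and released on the cork mat, the plane still where it was (x of bottle in the frame of mat between -0.12 and 0.12 m and y of bottle in the frame of mat between -0.05 and 0.05 m and z of bottle in the frame of mat between 0 and 0.012 m and angle between each of bottle, jar, can's own z axis and vertical below 0.1 rad and linear speed of each of bottle, jar, can below 0.03 m/s and contact force between the fingers and bottle below 0.5 N and x of jar in the frame of mat between -0.12 and 0.12 m and y of jar in the frame of mat between -0.05 and 0.05 m and z of jar in the frame of mat between 0 and 0.012 m and contact force between the fingers and jar below 0.5 N and x of can in the frame of mat between -0.12 and 0.12 m and y of can in the frame of mat between -0.05 and 0.05 m and z of can in the frame of mat between 0 and 0.012 m and contact force between the fingers and can below 0.5 N and distance of plane from where it was at the start of the episode below 0.03 m), for 0.2 s.
2. the plane lies released on the felt of the rest while all three containers still stand on the mat (x of plane in the frame of rest between -0.015 and 0.015 m and y of plane in the frame of rest between -0.012 and 0.012 m and z of plane in the frame of rest between 0.014 and 0.027 m and angle between the x axis of plane and the x axis of rest, either way round below 0.2 rad and angle between each of plane, bottle, jar, can's own z axis and vertical below 0.1 rad and linear speed of each of plane, bottle, jar, can below 0.03 m/s and contact force between the fingers and plane below 0.5 N and x of bottle in the frame of mat between -0.12 and 0.12 m and y of bottle in the frame of mat between -0.05 and 0.05 m and z of bottle in the frame of mat between 0 and 0.012 m and contact force between the fingers and bottle below 0.5 N and x of jar in the frame of mat between -0.12 and 0.12 m and y of jar in the frame of mat between -0.05 and 0.05 m and z of jar in the frame of mat between 0 and 0.012 m and contact force between the fingers and jar below 0.5 N and x of can in the frame of mat between -0.12 and 0.12 m and y of can in the frame of mat between -0.05 and 0.05 m and z of can in the frame of mat between 0 and 0.012 m and contact force between the fingers and can below 0.5 N), for 0.2 s.
At the end, for the whole second after the job is handed in: Plane flat on the felt, centre within 15 mm along, 12 mm across and 0.2 rad of the felt; bottle, jar and can upright, each within 15 mm of where it stood at the start; tape measure and tin within 20 mm of theirs; all released and at rest (x of plane in the frame of rest between -0.015 and 0.015 m and y of plane in the frame of rest between -0.012 and 0.012 m and z of plane in the frame of rest between 0.014 and 0.027 m and angle between the x axis of plane and the x axis of rest, either way round below 0.2 rad and angle between each of plane, bottle, jar, can's own z axis and vertical below 0.1 rad and linear speed of each of plane, bottle, jar, can below 0.03 m/s and contact force between the fingers and plane below 0.5 N and distance of each of bottle, jar, can from where it was at the start of the episode below 0.015 m and distance of each of tape, tin from where it was at the start of the episode below 0.02 m); the robot touches nothing.
It fails at once if the bottle tips over (more than 0.5 rad) (angle between bottle's own z axis and vertical above 0.5 rad).
It fails at once if the jar tips over (more than 0.5 rad) (angle between jar's own z axis and vertical above 0.5 rad).
It fails at once if the can tips over (more than 0.5 rad) (angle between can's own z axis and vertical above 0.5 rad).
It fails at once if the tape measure or the brad tin is displaced by more than 20 mm (distance of any of tape, tin from where it was at the start of the episode above 0.02 m).
It also fails if it takes over 147 s, if anything falls off the work surface, if the arm or the gripper's body presses on something with over 40 N, if the wrist force passes 120 N, or if a joint passes its speed limit or range.

ROBOT

A 7-joint arm with a two-finger parallel gripper is mounted at the origin on the work surface. World frame = base frame: x ahead of the robot, y to its left, z up, the work surface at z = 0. Lengths are in m, angles in rad, forces in N, time in s.
With the tool pointing down it reaches from about 0.4 to 0.875 m from the base axis. Payload 19.3 kg.
Tool frame: the origin (TCP) lies at the very end of the fingers, on their centre line; the grasp point (between the pads) lies 19 mm behind it; z points along the fingers, y is the line along which they close (so a half turn about z gives the same grasp; the last joint's range is limited). The gripper opens to 85 mm and grips with 20 to 120 N. Pads are 22 mm wide; open, the fingers measure 114 mm over their backs; the gripper's body (76 mm by 85 mm) begins 54 mm behind the grasp point. The pads swing forward as they close: fully open they stand 13 mm farther back than shut.
Start: joints at [-1.36, 0.521, -0.036, 1.599, 0.021, 1.021, -0.113], TCP at [0.173, 0.601, 0.231] pointing down, gripper open.
Joint ranges: [-2.91, 2.91], [-0.3, 2.13], [-1.5, 1.42], [0.17, 2.43], [-1.26, 4.41], [0.16, 1.93], [-2.52, 2.52]. Speed limits (rad/s): [1.89, 1.89, 2.39, 2.39, 3.01, 3.01, 3.01].

INTERFACE

Orientations are given as [roll, pitch, yaw] about the fixed x, y, z axes, in that order (R = Rz(yaw) Ry(pitch) Rx(roll)).
In Python, from workcell import bot gives the robot as it stands.
- The arm moves only by the shell command python3 -m crank 'ROWS' [FORCE]. ROWS is a JSON object of lists of equal length, an entry for each row: "travel": the shift along the world's x, y, z in cm, a list of three; "turn": the turn, a rotation vector about the world's x, y, z in degrees, a list of three; "gripper": the closure, from 0 (fully open) to 1 (shut). A call has exactly 5 rows; each row is the pose to reach, as a shift and turn from the pose commanded when the call began; what a row does not reach only later rows make up. A row lasts 1/10 s, in which the tool goes at most 50 mm and 8.59 degrees, less where a joint would pass 70% of its speed; a pose out of reach is approached as far as the arm can. A call with a gripper value outside its range is refused whole. The fingers move at their own pace and stop on an object; FORCE is the grip in N (left out, the last holds). Time passes only in rows, so rows that repeat a pose let the fingers close, or fill a call up. It gives the time, the measured TCP pose, the force, the opening and the grip force at its end, in the units of the state.
- bot.observe(): the state, without advancing time (a new reading comes with each control period).
- bot.grab_frame(name): name is "scene" or "top" or "wrist"; returns a dict with "pixels" (384x512x3 uint8, red, green, blue), "fx", "fy", "cx", "cy" (pixels), "extrinsics" (4x4, takes a point from world to camera coordinates). Camera axes: x right, y down, z forward; pixel columns grow to the right and rows downward; lengths in m; the calibration is good to about 2 mm. The wrist camera is an equidistant fisheye: a pixel r from the principal point sees the ray r / f radians off the axis. A picture is of the moment at which its call begins. There is no depth.
- bot.job_done(): hands the job in; it is judged then, once.
The state is a dict: "clock": time; "qpos": joint angles; "qd": joint speeds; "joint_efforts": joint torques, N m; "position": TCP position; "tool_rot": TCP orientation; "force": force on the tool from outside, world axes, zero at the start; "moment": the same for the moment, N m; "grip_width": finger opening in m; "finger_force": force on a finger pad.
Only numpy, scipy, OpenCV 4.12 (cv2) and the standard library are available. Lean on these libraries where they do the work, as an engineer would, in place of code of your own. Each camera call takes 0.05 s, during which the arm holds its last target. There are 200 camera calls.

## Working session

There is one attempt and no reset: what is moved stays moved. The work goes in short steps, Python scripts to look and compute and a shell command to move; the robot and the scene stay as the last step left them, time stands still between calls to the robot, and variables do not carry over. Pictures are saved under pics/ and viewed, at most 14 in all, crops included, and the job is handed in when it is done.

```bash
ls; mkdir -p pics; python3 - <<'E'
from workcell import bot
import cv2
s=bot.observe();print({k:s[k] for k in('clock','position','tool_rot','grip_width','force')})
for n in('top','scene'):
    f=bot.grab_frame(n);cv2.imwrite(f'pics/{n}0.png',f['pixels'][:,:,::-1]);print(n,f['fx'],f['fy'],f['cx'],f['cy'],f['extrinsics'])
E
```

```text
pics
{'clock': 0.0, 'position': array([0.17314489, 0.6002062 , 0.23072881]), 'tool_rot': array([-3.14046608e+00,  7.88568914e-05,  2.86078056e+00]), 'grip_width': 0.0853922904540875, 'force': array([ 0.49765715,  0.04190999, -0.64586628])}
top 454.09494376371765 454.09494376371765 252.08183706033878 189.38746500819286 [[ 0.0276124  -0.99958452 -0.00826741 -0.00270273]
 [-0.98865056 -0.02608668 -0.14795121  0.55309395]
 [ 0.14767407  0.01225887 -0.98896011  1.13507146]
 [ 0.          0.          0.          1.        ]]
scene 434.2273487586394 434.2273487586394 260.42387806066773 189.31830666591924 [[-0.25605741  0.96665613  0.00324475  0.14119432]
 [ 0.7657485   0.20488535 -0.60963204 -0.38575933]
 [-0.58996935 -0.15361614 -0.79267789  1.29022974]
 [ 0.          0.          0.          1.        ]]
```

View pics/top0.png

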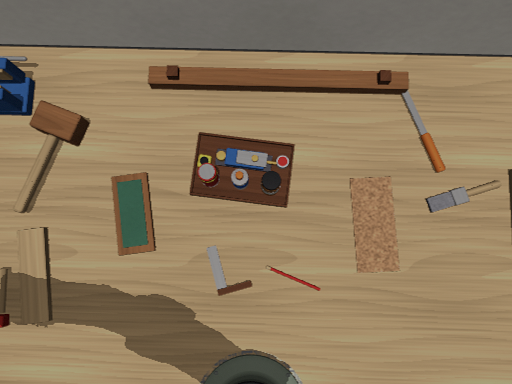

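View pics/scene0.png

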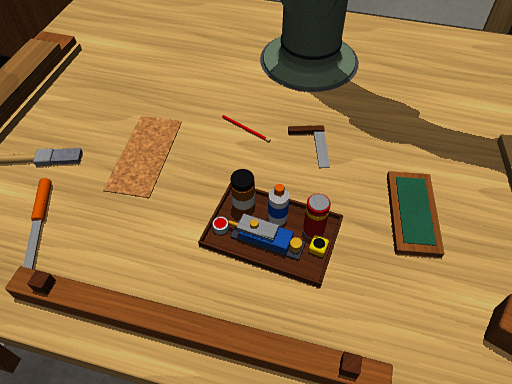

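The top view shows the can (208,175), bottle (240,177) and jar (271,181) in the tray. The plane is at (246,158), the tape at (204,160) and the tin at (283,161). The felt is at (133,214) and the cork at (374,224). The scene view shows the same layout from the far side. Next I'll view crops and measure.

```bash
cat > h.py <<'E'
import numpy as np,cv2
from workcell import bot
def ray(f,u,v):
    E=np.array(f['extrinsics']);R,t=E[:3,:3],E[:3,3]
    d=R.T@np.array([(u-f['cx'])/f['fx'],(v-f['cy'])/f['fy'],1]);return -R.T@t,d
def onz(f,p,z):
    c,d=ray(f,*p);return c+d*(z-c[2])/d[2]
def tri(f,p,g,q):
    a,d=ray(f,*p);b,e=ray(g,*q)
    s=np.linalg.lstsq(np.c_[d,-e],b-a,rcond=None)[0];P,Q=a+d*s[0],b+e*s[1]
    return (P+Q)/2,np.linalg.norm(P-Q)
def proj(f,P):
    E=np.array(f['extrinsics']);q=E[:3,:3]@P+E[:3,3];return q[0]/q[2]*f['fx']+f['cx'],q[1]/q[2]*f['fy']+f['cy']
def blob(f,lo,hi,box):
    """largest HSV blob in box x0,y0,x1,y1 -> contour"""
    x0,y0,x1,y1=box;hsv=cv2.cvtColor(f['pixels'][y0:y1,x0:x1].copy(),cv2.COLOR_RGB2HSV)
    c=max(cv2.findContours(cv2.inRange(hsv,lo,hi),cv2.RETR_EXTERNAL,cv2.CHAIN_APPROX_NONE)[0],key=cv2.contourArea)
    return c+np.array([x0,y0])
def ctr(c):
    x,y,w,h=cv2.boundingRect(c);m=cv2.moments(c);return m['m10']/m['m00'],m['m01']/m['m00'],m['m00'],(x,y,w,h)
def rect(f,c,z):
    P=np.array([onz(f,p,z)[:2] for p in c[:,0].astype(float)]);return cv2.minAreaRect((P*1000).astype(np.float32)),P
E
python3 - <<'E'
from h import *
np.set_printoptions(precision=4,suppress=True)
T=bot.grab_frame('top');S=bot.grab_frame('scene')
for n,f,b1,b2,b3 in(('T',T,(105,165,165,265),(340,165,410,280),(222,160,260,195)),('S',S,(380,165,450,265),(95,105,190,205),(262,178,296,205))):
    c=blob(f,(60,60,30),(95,255,255),b1);print(n,'felt',rect(f,c,.02)[0])
    c=blob(f,(5,110,90),(16,200,255),b2);print(n,'cork',rect(f,c,.004)[0])
    c=blob(f,(5,150,120),(18,255,255),b3);print(n,'cap',ctr(c),onz(f,ctr(c)[:2],.116))
cv2.imwrite('pics/c1.png',cv2.resize(T['pixels'][125:215,185:305,::-1],None,fx=6,fy=6,interpolation=0))
cv2.imwrite('pics/c2.png',cv2.resize(S['pixels'][160:290,190:350,::-1],None,fx=4.6,fy=4.6,interpolation=0))
E
```

```text
T felt ((486.29559326171875, 325.7748718261719), (172.6674346923828, 63.10175704956055), 9.510383605957031)
T cork ((476.35113525390625, -310.70111083984375), (248.90505981445312, 109.1389389038086), 4.4649977684021)
T cap (238.91919191919192, 174.6818181818182, 33.0, (236, 171, 7, 8)) [0.5771 0.0444 0.116 ]
S felt ((486.610595703125, 326.4968566894531), (173.5538787841797, 65.20671081542969), 9.163790702819824)
S cork ((475.8347473144531, -311.7729187011719), (250.77371215820312, 110.72022247314453), 4.071715354919434)
S cap (279.0, 187.21088435374148, 49.0, (275, 184, 9, 8)) [0.5788 0.0445 0.116 ]
```

View pics/c1.png

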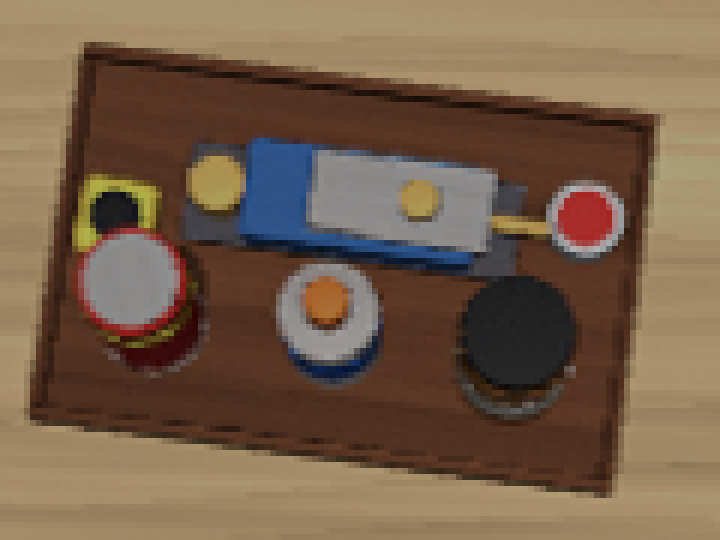

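View pics/c2.png

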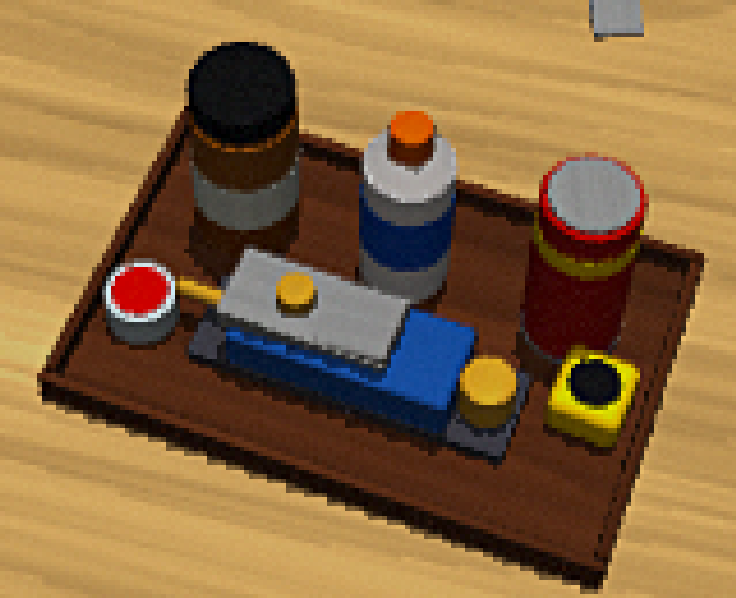

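Crop 1 (6x) shows the can top (131,282), cap (327,300) and jar lid (517,331). The tray corners are (85,43), (658,115), (610,495) and (30,420). The plane sole spans (193,143) to (515,275), with the knob to the left, towards +y. In crop 2 (4.6x), the can top is (592,198), the lid (242,90) and the cap (412,128). I'll triangulate these.

```bash
python3 - <<'E'
from h import *
np.set_printoptions(precision=4,suppress=True)
T=bot.grab_frame('top');S=bot.grab_frame('scene')
t=lambda x,y:((x+.5)/6+184.5,(y+.5)/6+124.5)
s=lambda x,y:((x+.5)/4.6+189.5,(y+.5)/4.6+159.5)
for n,a,b,z in(('can',(131,282),(592,198),.106),('cap',(327,300),(412,128),.116),('lid',(517,331),(242,90),.109),('knob',(216,183),(488,380),.04),('tin',(586,218),(141,290),.026),('tape',(117,210),(594,382),.028)):
    print(n,onz(T,t(*a),z),onz(S,s(*b),z),*tri(T,t(*a),S,s(*b)))
c=np.array([onz(T,t(*p),.018) for p in((85,43),(658,115),(610,495),(30,420))]);print('tray',c.mean(0),c)
d=c[0]-c[1]+c[3]-c[2];print('yaw tray',np.degrees(np.arctan2(-d[0],d[1])))
c=np.array([onz(T,t(*p),.014) for p in((193,143),(185,238),(515,275),(525,185))]);print('plane',c.mean(0),c)
d=c[0]-c[3]+c[1]-c[2];print('dir',np.degrees(np.arctan2(d[1],d[0])),np.linalg.norm(d)/2)
f=T;b=blob(T,(100,140,80),(125,255,255),(215,140,275,170));print('blue',rect(T,b,.038)[0])
f=S;c=[onz(S,s(*p),.014) for p in((208,318),(190,358),(502,460),(530,375))];print(np.array(c))
E
```

```text
can [0.5846 0.1251 0.106 ] [0.5883 0.1252 0.106 ] [0.5854 0.1253 0.1021] 0.00037002684445271877
cap [0.5774 0.044  0.116 ] [0.5793 0.0449 0.116 ] [0.5777 0.0443 0.1139] 0.000600842731185909
lid [ 0.5679 -0.0336  0.109 ] [ 0.5727 -0.0325  0.109 ] [ 0.5688 -0.0338  0.1039] 7.25127406603155e-05
knob [0.6419 0.0974 0.04  ] [0.6467 0.0975 0.04  ] [0.6432 0.0975 0.0344] 0.0006630262778759946
tin [ 0.6335 -0.0653  0.026 ] [ 0.6328 -0.0653  0.026 ] [ 0.6333 -0.0652  0.0268] 0.00024402703060648196
tape [0.6313 0.1416 0.028 ] [0.6285 0.1419 0.028 ] [0.6306 0.1416 0.0313] 0.000704452208699579
tray [0.6107 0.0405 0.018 ] [[ 0.7097  0.1606  0.018 ]
 [ 0.683  -0.097   0.018 ]
 [ 0.5118 -0.0784  0.018 ]
 [ 0.5382  0.1771  0.018 ]]
yaw tray -5.897401933107697
plane [0.637  0.0374 0.014 ] [[ 0.6659  0.1106  0.014 ]
 [ 0.6224  0.1125  0.014 ]
 [ 0.6094 -0.0349  0.014 ]
 [ 0.6504 -0.0385  0.014 ]]
dir 84.53449166633386 0.148902238728314
blue ((635.6213989257812, 33.9443359375), (102.51697540283203, 43.22731018066406), 83.21192169189453)
[[ 0.6321 -0.0342  0.014 ]
 [ 0.6545 -0.0359  0.014 ]
 [ 0.6688  0.1102  0.014 ]
 [ 0.6238  0.1137  0.014 ]]
```

```bash

python3 -m crank '{"travel":[[1,-1.5,0],[3,-5,0],[5.5,-9,0],[8,-12.5,0],[10,-16,0]],"turn":[[0,0,2],[0,0,5],[0,0,8],[0,0,10.2],[0,0,10.2]],"gripper":[0.25,0.25,0.25,0.25,0.25]}' 40
python3 -m crank '{"travel":[[2,-3.2,0],[4,-6.4,0],[6,-9.6,0],[8,-12.8,0],[10,-16,0]],"turn":[[0,0,0],[0,0,0],[0,0,0],[0,0,0],[0,0,0]],"gripper":[0.25,0.25,0.25,0.25,0.25]}'
```

```text
clock: 0.8
position: [0.2744, 0.4388, 0.2314]
tool_rot: [3.141, 0.0, 3.04]
force: [0.7, 0.8, 0.1]
grip_width: 0.064
finger_force: 0.0
clock: 1.3
position: [0.3738, 0.2791, 0.2315]
tool_rot: [3.141, 0.0, 3.039]
force: [1.1, 1.2, 0.1]
grip_width: 0.0642
finger_force: 0.0
```

```bash

python3 -m crank '{"travel":[[2,-3.2,0],[4,-6.4,0],[6,-9.6,0],[8,-12.8,0],[10,-16,0]],"turn":[[0,0,0],[0,0,0],[0,0,0],[0,0,0],[0,0,0]],"gripper":[0.25,0.25,0.25,0.25,0.25]}'
python3 -m crank '{"travel":[[2,-3.2,0],[4,-6.4,0],[6.5,-10.5,0],[9,-14.5,0],[9.6,-15.3,0]],"turn":[[0,0,0],[0,0,0],[0,0,0],[0,0,0],[0,0,0]],"gripper":[0.25,0.25,0.25,0.25,0.25]}'
python3 - <<'E'
from h import *
s=bot.observe();print(s['position'],s['tool_rot'])
f=bot.grab_frame('wrist');cv2.imwrite('pics/w1.png',f['pixels'][:,:,::-1]);print(f['fx'],f['cx'],f['cy'],f['extrinsics'])
E
```

```text
clock: 1.8
position: [0.4739, 0.1191, 0.2315]
tool_rot: [3.141, 0.0, 3.039]
force: [1.2, 0.9, -0.2]
grip_width: 0.0643
finger_force: 0.0
clock: 2.3
position: [0.5707, -0.0377, 0.2312]
tool_rot: [-3.14, 0.001, 3.034]
force: [-1.2, 0.1, -0.1]
grip_width: 0.064
finger_force: 0.0
[ 0.57068408 -0.03770617  0.23118297] [-3.13964200e+00  8.73330626e-04  3.03355014e+00]
297.3186396354542 254.0551591147443 190.62541398963612 [[ 0.10798495  0.99415067 -0.00192475 -0.02371268]
 [ 0.95904698 -0.10366163  0.26359657 -0.58547816]
 [ 0.26185519 -0.03031039 -0.96463109  0.22766908]
 [ 0.          0.          0.          1.        ]]
```

View pics/w1.png

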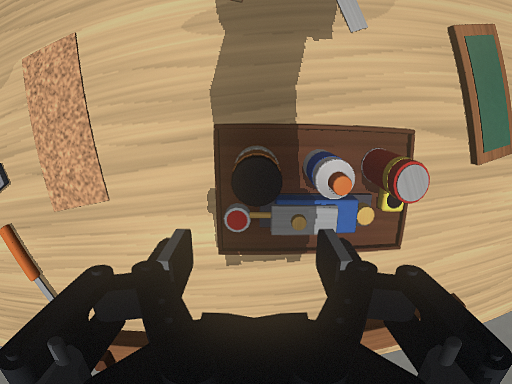

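The wrist view shows the jar lid at about (257,181), the cap at (340,185) and the can top at (410,181). I'll use it to cross-check the measured poses.

```bash
cat >> h.py <<'E'
def wz(f,u,v,z):
    E=np.array(f['extrinsics']);R,t=E[:3,:3],E[:3,3];p=np.array([u-f['cx'],v-f['cy']]);r=np.hypot(*p);th=r/f['fx']
    d=R.T@np.r_[p/r*np.sin(th),np.cos(th)];c=-R.T@t;return c+d*(z-c[2])/d[2]
E
python3 - <<'E'
from h import *
f=bot.grab_frame('wrist')
for p,z in(((257,181),.109),((340,185),.116),((410,181),.106),((237,219),.026),((366,215),.037)):print(p,wz(f,*p,z).round(4))
print(bot.observe()['position'])
E
```

```text
(257, 181) [ 0.5673 -0.0337  0.109 ]
(340, 185) [0.5773 0.042  0.116 ]
(410, 181) [0.5838 0.1217 0.106 ]
(237, 219) [ 0.6328 -0.065   0.026 ]
(366, 215) [0.6425 0.0978 0.037 ]
[ 0.56957842 -0.03415781  0.23091992]
```

```bash

python3 -m crank '{"travel":[[-0.1,0,-4],[-0.1,0,-8],[-0.1,0,-12],[-0.1,0,-15.5],[-0.1,0,-17.6]],"turn":[[0,0,0],[0,0,0],[0,0,0],[0,0,0],[0,0,0]],"gripper":[0.25,0.25,0.25,0.25,0.25]}'
python3 -m crank '{"travel":[[0,0,0],[0,0,0],[0,0,0],[0,0,0],[0,0,0]],"turn":[[0,0,0],[0,0,0],[0,0,0],[0,0,0],[0,0,0]],"gripper":[0.28,0.34,0.42,0.6,0.6]}' 40
```

```text
clock: 2.9
position: [0.5666, -0.0305, 0.053]
tool_rot: [3.141, -0.003, 3.041]
force: [-0.2, -0.8, 0.5]
grip_width: 0.0639
finger_force: 0.0
clock: 3.4
position: [0.569, -0.0322, 0.0567]
tool_rot: [3.141, 0.002, 3.039]
force: [-1.0, -0.2, 9.5]
grip_width: 0.0493
finger_force: 40.8
```

```bash

python3 -m crank '{"travel":[[0,0,0.7],[0,0,2.2],[0,0,4.5],[0,0,7],[0,0,8.5]],"turn":[[0,0,0],[0,0,0],[0,0,0],[0,0,0],[0,0,0]],"gripper":[0.6,0.6,0.6,0.6,0.6]}'
python3 -m crank '{"travel":[[-0.1,-1.5,0],[-0.3,-4,0],[-0.5,-7,0],[-0.6,-10,0],[-0.7,-13,0]],"turn":[[0,0,0],[0,0,0],[0,0,0],[0,0,0],[0,0,0]],"gripper":[0.6,0.6,0.6,0.6,0.6]}'
python3 -m crank '{"travel":[[-0.1,-3,0],[-0.3,-6.5,0],[-0.5,-10,0],[-0.6,-12.7,0],[-0.6,-14.1,0]],"turn":[[0,0,0],[0,0,0],[0,0,0],[0,0,0],[0,0,0]],"gripper":[0.6,0.6,0.6,0.6,0.6]}'
```

```text
clock: 3.9
position: [0.5688, -0.0326, 0.1434]
tool_rot: [3.141, 0.002, 3.039]
force: [0.2, 0.3, -2.2]
grip_width: 0.0492
finger_force: 41.9
clock: 4.4
position: [0.5606, -0.1645, 0.1405]
tool_rot: [-3.141, -0.0, 3.038]
force: [0.6, 0.7, -1.6]
grip_width: 0.0494
finger_force: 42.0
clock: 4.9
position: [0.5537, -0.307, 0.1404]
tool_rot: [-3.14, -0.001, 3.036]
force: [-0.2, 0.4, -2.0]
grip_width: 0.0494
finger_force: 42.0
```

```bash

python3 -m crank '{"travel":[[0,0,-1.5],[0,0,-4],[0,0,-6],[0,0,-7.5],[0,0,-8.1]],"turn":[[0,0,0],[0,0,0],[0,0,0],[0,0,0],[0,0,0]],"gripper":[0.6,0.6,0.6,0.6,0.6]}'
python3 -m crank '{"travel":[[0,0,-0.2],[0,0,-0.5],[0,0,-0.5],[0,0,-0.5],[0,0,-0.5]],"turn":[[0,0,0],[0,0,0],[0,0,0],[0,0,0],[0,0,0]],"gripper":[0.6,0.6,0.6,0.6,0.55]}'
```

```text
clock: 5.4
position: [0.5546, -0.3023, 0.0574]
tool_rot: [3.141, -0.002, 3.04]
force: [-0.9, 0.5, -2.4]
grip_width: 0.0491
finger_force: 42.0
clock: 5.9
position: [0.5555, -0.3036, 0.0548]
tool_rot: [-3.141, 0.001, 3.039]
force: [0.1, -0.1, 1.8]
grip_width: 0.0495
finger_force: 42.0
```

```bash

python3 -m crank '{"travel":[[0,0,-0.1],[0,0,-0.1],[0,0,-0.1],[0,0,-0.1],[0,0,-0.1]],"turn":[[0,0,0],[0,0,0],[0,0,0],[0,0,0],[0,0,0]],"gripper":[0.38,0.34,0.3,0.25,0.25]}'
python3 -m crank '{"travel":[[0,0,1],[0,0,4],[0,0,8],[0,0,12.5],[0,0,17]],"turn":[[0,0,0],[0,0,0],[0,0,0],[0,0,0],[0,0,0]],"gripper":[0.25,0.25,0.25,0.25,0.25]}'
python3 -m crank '{"travel":[[0.1,3.5,0],[0.5,8,0],[0.7,12.5,0],[1,17,0],[1.2,21.5,0]],"turn":[[0,0,0],[0,0,0],[0,0,0],[0,0,0],[0,0,0]],"gripper":[0.25,0.25,0.25,0.25,0.25]}'
python3 - <<'E'
from h import *
import time
T=bot.grab_frame('top');cv2.imwrite('pics/t2.png',T['pixels'][130:290,180:440,::-1].repeat(3,0).repeat(3,1));s=bot.observe();print(s['position'],s['force'])
E
```

```text
clock: 6.4
position: [0.5552, -0.3035, 0.0533]
tool_rot: [-3.142, 0.0, 3.039]
force: [0.8, 0.3, -0.3]
grip_width: 0.0636
finger_force: 0.0
clock: 6.9
position: [0.5549, -0.3034, 0.2258]
tool_rot: [-3.141, 0.0, 3.039]
force: [0.6, 0.5, -0.4]
grip_width: 0.0641
finger_force: 0.0
clock: 7.4
position: [0.5671, -0.0868, 0.2242]
tool_rot: [3.141, 0.001, 3.039]
force: [1.4, 0.0, -0.1]
grip_width: 0.0641
finger_force: 0.0
[ 0.56779764 -0.0783211   0.223999  ] [ 3.19394974 10.13134731  1.15177743]
```

View pics/t2.png

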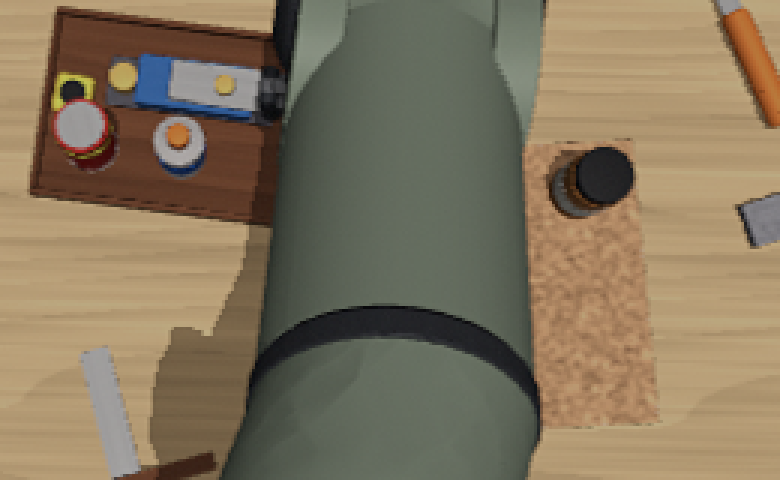

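The jar stands upright on the cork at crop (597,180), and the rest of the tray is undisturbed. Next is the bottle.

```bash

python3 -m crank '{"travel":[[0.2,3,0],[0.5,7,0],[0.8,10.5,0],[1,12.7,0],[1,13.2,0]],"turn":[[0,0,0],[0,0,0],[0,0,0],[0,0,0],[0,0,0]],"gripper":[0.3,0.3,0.3,0.3,0.3]}'
python3 -m crank '{"travel":[[0,0,0],[0,0,-3],[0,0,-7],[0,0,-11],[0,0,-14]],"turn":[[0,0,0],[0,0,0],[0,0,0],[0,0,0],[0,0,0]],"gripper":[0.3,0.3,0.3,0.3,0.3]}'
```

```text
clock: 7.95
position: [0.5773, 0.0464, 0.2239]
tool_rot: [3.141, 0.0, 3.042]
force: [-0.4, -0.2, 0.3]
grip_width: 0.0597
finger_force: 0.0
clock: 8.45
position: [0.5766, 0.0415, 0.0816]
tool_rot: [-3.141, -0.001, 3.037]
force: [1.2, 0.1, 0.1]
grip_width: 0.0598
finger_force: 0.0
```

```bash

python3 -m crank '{"travel":[[0,0,-1.5],[0,0,-2.4],[0,0,-2.4],[0,0,-2.4],[0,0,-2.4]],"turn":[[0,0,0],[0,0,0],[0,0,0],[0,0,0],[0,0,0]],"gripper":[0.3,0.3,0.3,0.34,0.38]}'
python3 -m crank '{"travel":[[0,0,0],[0,0,0],[0,0,0],[0,0,0],[0,0,0]],"turn":[[0,0,0],[0,0,0],[0,0,0],[0,0,0],[0,0,0]],"gripper":[0.42,0.46,0.52,0.7,0.7]}' 40
```

```text
clock: 8.95
position: [0.578, 0.0435, 0.0606]
tool_rot: [3.141, 0.002, 3.039]
force: [0.3, -0.0, -0.1]
grip_width: 0.0531
finger_force: 0.0
clock: 9.45
position: [0.5775, 0.0435, 0.0599]
tool_rot: [3.141, 0.001, 3.039]
force: [-2.3, -0.9, 7.9]
grip_width: 0.0407
finger_force: 39.3
```

```bash

python3 -m crank '{"travel":[[0,0,0.7],[0,0,2.2],[0,0,4.5],[0,0,7],[0,0,8.5]],"turn":[[0,0,0],[0,0,0],[0,0,0],[0,0,0],[0,0,0]],"gripper":[0.7,0.7,0.7,0.7,0.7]}'
python3 -m crank '{"travel":[[-0.5,-1.5,0],[-1.3,-4.5,0],[-2.3,-8,0],[-3.4,-12,0],[-4.5,-16,0]],"turn":[[0,0,0],[0,0,0],[0,0,0],[0,0,0],[0,0,0]],"gripper":[0.7,0.7,0.7,0.7,0.7]}'
python3 -m crank '{"travel":[[-1.2,-4,0],[-2.4,-8,0],[-3.6,-12,0],[-4.7,-16,0],[-5.3,-18.5,0]],"turn":[[0,0,0],[0,0,0],[0,0,0],[0,0,0],[0,0,0]],"gripper":[0.7,0.7,0.7,0.7,0.7]}'
python3 -m crank '{"travel":[[-0.3,-1,-1.5],[-0.3,-1,-4],[-0.3,-1,-6],[-0.3,-1,-7.5],[-0.3,-1,-8.1]],"turn":[[0,0,0],[0,0,0],[0,0,0],[0,0,0],[0,0,0]],"gripper":[0.7,0.7,0.7,0.7,0.7]}'
python3 -m crank '{"travel":[[0,0,-0.2],[0,0,-0.5],[0,0,-0.5],[0,0,-0.5],[0,0,-0.5]],"turn":[[0,0,0],[0,0,0],[0,0,0],[0,0,0],[0,0,0]],"gripper":[0.7,0.7,0.7,0.7,0.7]}'
```

```text
clock: 9.95
position: [0.5778, 0.0435, 0.1472]
tool_rot: [3.141, 0.002, 3.039]
force: [0.0, 1.2, -2.0]
grip_width: 0.0411
finger_force: 40.8
clock: 10.45
position: [0.531, -0.1184, 0.1445]
tool_rot: [-3.141, -0.0, 3.039]
force: [0.5, -0.2, -0.9]
grip_width: 0.0409
finger_force: 40.8
clock: 10.95
position: [0.4768, -0.3051, 0.1446]
tool_rot: [-3.141, -0.001, 3.036]
force: [-0.0, 0.1, -2.1]
grip_width: 0.0412
finger_force: 40.8
clock: 11.45
position: [0.4755, -0.3108, 0.0617]
tool_rot: [3.141, -0.002, 3.039]
force: [-0.4, -0.8, -0.7]
grip_width: 0.0411
finger_force: 40.9
clock: 11.95
position: [0.4764, -0.3116, 0.0587]
tool_rot: [-3.141, 0.001, 3.039]
force: [-0.0, 0.3, -1.4]
grip_width: 0.0411
finger_force: 40.9
```

```bash

python3 -m crank '{"travel":[[0,0,-0.1],[0,0,-0.1],[0,0,-0.1],[0,0,-0.1],[0,0,-0.1]],"turn":[[0,0,0],[0,0,0],[0,0,0],[0,0,0],[0,0,0]],"gripper":[0.48,0.42,0.36,0.28,0.25]}'
python3 -m crank '{"travel":[[0,0,1],[0,0,4],[0,0,8],[0,0,12.5],[0,0,17]],"turn":[[0,0,0],[0,0,0],[0,0,0],[0,0,0],[0,0,0]],"gripper":[0.25,0.25,0.25,0.25,0.25]}'
python3 -m crank '{"travel":[[0.5,2,0],[1.5,6,0],[2.5,10,0],[3.6,14.5,0],[4.7,19,0]],"turn":[[0,0,0],[0,0,0],[0,0,0],[0,0,0],[0,0,0]],"gripper":[0.3,0.3,0.3,0.3,0.3]}'
python3 -m crank '{"travel":[[1.1,4.5,0],[2.2,9,0],[3.3,13.5,0],[4.4,18,0],[5.5,22,0]],"turn":[[0,0,0],[0,0,0],[0,0,0],[0,0,0],[0,0,0]],"gripper":[0.3,0.3,0.3,0.3,0.3]}'
python3 -m crank '{"travel":[[0.7,2.5,0],[0.7,2.5,0],[0.7,2.5,-3],[0.7,2.5,-7],[0.7,2.5,-11]],"turn":[[0,0,0],[0,0,0],[0,0,0],[0,0,0],[0,0,0]],"gripper":[0.27,0.27,0.27,0.27,0.27]}'
python3 - <<'E'
from h import *
s=bot.observe();print(s['position'])
f=bot.grab_frame('wrist');cv2.imwrite('pics/w3.png',f['pixels'][:,:,::-1])
E
```

```text
clock: 12.45
position: [0.4762, -0.3115, 0.0573]
tool_rot: [-3.142, 0.0, 3.039]
force: [-0.2, 0.4, -0.8]
grip_width: 0.0644
finger_force: 0.0
clock: 12.95
position: [0.4758, -0.3114, 0.2298]
tool_rot: [-3.142, 0.0, 3.039]
force: [1.0, -0.0, -0.5]
grip_width: 0.0638
finger_force: 0.0
clock: 13.45
position: [0.5233, -0.12, 0.2282]
tool_rot: [-3.141, 0.001, 3.038]
force: [0.6, -0.8, -0.0]
grip_width: 0.0599
finger_force: 0.0
clock: 13.95
position: [0.5783, 0.1009, 0.2282]
tool_rot: [3.141, 0.001, 3.04]
force: [0.9, -0.3, -0.4]
grip_width: 0.0596
finger_force: 0.0
clock: 14.45
position: [0.5854, 0.1227, 0.1172]
tool_rot: [3.141, 0.002, 3.038]
force: [0.5, 0.3, -0.4]
grip_width: 0.0625
finger_force: 0.0
[0.5854465  0.12274235 0.11716276]
```

View pics/w3.png

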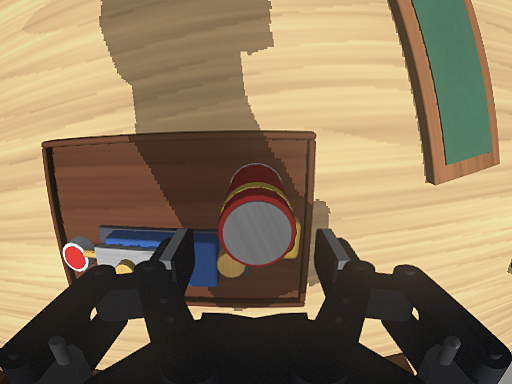

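The can top, at (258,228), is centred between the fingers, whose midpoint is near 255. I'll grasp it.

```bash

python3 -m crank '{"travel":[[0,0,-2.5],[0,0,-5],[0,0,-6],[0,0,-6],[0,0,-6]],"turn":[[0,0,0],[0,0,0],[0,0,0],[0,0,0],[0,0,0]],"gripper":[0.27,0.27,0.27,0.3,0.34]}'
python3 -m crank '{"travel":[[0,0,0],[0,0,0],[0,0,0],[0,0,0],[0,0,0]],"turn":[[0,0,0],[0,0,0],[0,0,0],[0,0,0],[0,0,0]],"gripper":[0.38,0.42,0.5,0.7,0.7]}' 40
python3 -m crank '{"travel":[[0,0,0.7],[0,0,2.2],[0,0,4.5],[0,0,7],[0,0,8.5]],"turn":[[0,0,0],[0,0,0],[0,0,0],[0,0,0],[0,0,0]],"gripper":[0.7,0.7,0.7,0.7,0.7]}'
```

```text
clock: 15.0
position: [0.5858, 0.1234, 0.0587]
tool_rot: [3.141, 0.001, 3.038]
force: [-0.3, -0.2, 0.3]
grip_width: 0.0566
finger_force: 0.0
clock: 15.5
position: [0.5858, 0.1237, 0.0583]
tool_rot: [3.141, 0.001, 3.039]
force: [-1.9, 0.2, 9.0]
grip_width: 0.0453
finger_force: 39.4
clock: 16.0
position: [0.5858, 0.1236, 0.1453]
tool_rot: [3.141, 0.002, 3.039]
force: [0.4, -0.9, -2.1]
grip_width: 0.0452
finger_force: 41.4
```

```bash

python3 -m crank '{"travel":[[-0.6,-1.4,0],[-1.7,-4,0],[-3,-7,0],[-4.5,-10.5,0],[-6,-14,0]],"turn":[[0,0,0],[0,0,0],[0,0,0],[0,0,0],[0,0,0]],"gripper":[0.7,0.7,0.7,0.7,0.7]}'
python3 -m crank '{"travel":[[-1.6,-3.6,0],[-3.1,-7.2,0],[-4.6,-10.8,0],[-6.2,-14.4,0],[-7.8,-18,0]],"turn":[[0,0,0],[0,0,0],[0,0,0],[0,0,0],[0,0,0]],"gripper":[0.7,0.7,0.7,0.7,0.7]}'
python3 -m crank '{"travel":[[-1.5,-3.5,0],[-3,-7,0],[-4.2,-9.8,0],[-5,-11.5,0],[-5.2,-12,0]],"turn":[[0,0,0],[0,0,0],[0,0,0],[0,0,0],[0,0,0]],"gripper":[0.7,0.7,0.7,0.7,0.7]}'
python3 -m crank '{"travel":[[0,0,-1.5],[0,0,-4],[0,0,-6],[0,0,-7.5],[0,0,-8.1]],"turn":[[0,0,0],[0,0,0],[0,0,0],[0,0,0],[0,0,0]],"gripper":[0.7,0.7,0.7,0.7,0.7]}'
python3 -m crank '{"travel":[[0,0,-0.2],[0,0,-0.5],[0,0,-0.6],[0,0,-0.6],[0,0,-0.6]],"turn":[[0,0,0],[0,0,0],[0,0,0],[0,0,0],[0,0,0]],"gripper":[0.7,0.7,0.7,0.7,0.7]}'
```

```text
clock: 16.5
position: [0.5239, -0.0183, 0.1425]
tool_rot: [-3.141, -0.0, 3.039]
force: [1.1, -1.1, -2.9]
grip_width: 0.0453
finger_force: 41.4
clock: 17.0
position: [0.4456, -0.1982, 0.1426]
tool_rot: [-3.141, -0.0, 3.038]
force: [0.7, -0.5, -1.4]
grip_width: 0.0452
finger_force: 41.4
clock: 17.5
position: [0.3932, -0.3186, 0.1425]
tool_rot: [-3.141, -0.001, 3.035]
force: [-0.5, 0.1, -2.7]
grip_width: 0.0452
finger_force: 41.5
clock: 18.0
position: [0.3947, -0.3155, 0.0602]
tool_rot: [3.141, -0.002, 3.039]
force: [-0.4, 0.3, -2.2]
grip_width: 0.0453
finger_force: 41.5
clock: 18.5
position: [0.3957, -0.3166, 0.0564]
tool_rot: [-3.141, 0.001, 3.039]
force: [-1.3, 3.0, 8.6]
grip_width: 0.0452
finger_force: 42.7
```

```bash

python3 -m crank '{"travel":[[0,0,0],[0,0,0],[0,0,0],[0,0,0],[0,0,0]],"turn":[[0,0,0],[0,0,0],[0,0,0],[0,0,0],[0,0,0]],"gripper":[0.46,0.42,0.36,0.28,0.25]}'
python3 -m crank '{"travel":[[0,0,1],[0,0,4],[0,0,8],[0,0,12],[0,0,16]],"turn":[[0,0,0],[0,0,0],[0,0,0],[0,0,0],[0,0,0]],"gripper":[0.25,0.25,0.25,0.25,0.25]}'
python3 -m crank '{"travel":[[0.5,2,0],[2,6,0],[4,10,0],[6,14,0],[8,18,0]],"turn":[[0,0,-4],[0,0,-12],[0,0,-20],[0,0,-28],[0,0,-36]],"gripper":[0.15,0.1,0.1,0.1,0.1]}'
python3 - <<'E'
from h import *
s=bot.observe();print(s['position'],s['qpos'],s['clock'])
f=bot.grab_frame('scene');cv2.imwrite('pics/s4.png',f['pixels'][:,:,::-1])
E
```

```text
clock: 19.0
position: [0.3952, -0.3166, 0.0553]
tool_rot: [-3.142, 0.0, 3.039]
force: [0.1, 0.2, -0.4]
grip_width: 0.0637
finger_force: 0.0
clock: 19.5
position: [0.3949, -0.3164, 0.2177]
tool_rot: [-3.141, 0.0, 3.039]
force: [0.3, -0.1, 0.1]
grip_width: 0.0642
finger_force: 0.0
clock: 20.0
position: [0.4723, -0.1425, 0.2162]
tool_rot: [3.141, 0.001, 2.439]
force: [1.5, -1.2, -0.7]
grip_width: 0.0768
finger_force: 0.0
[ 0.47228487 -0.14246695  0.21617669] [ 0.08283602  0.3339819   0.11335081  1.96160014 -0.0495882   0.84783713
  1.09134511] 20.0
```

View pics/s4.png

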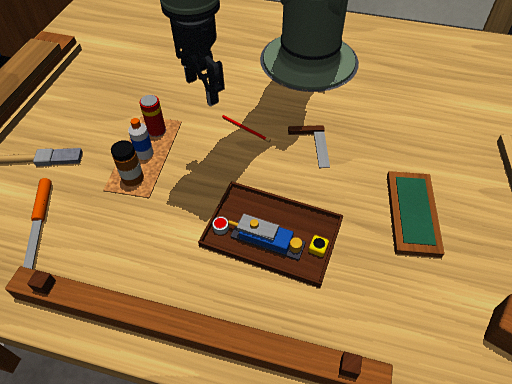

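All three containers stand on the mat at (151,115), (141,140) and (127,163). The plane, tin and tape are unmoved. Next is the plane.

```bash

python3 -m crank '{"travel":[[2,2.5,0],[5,5.5,0],[8,8.5,0],[11,12,0],[14,15,0]],"turn":[[0,0,-7],[0,0,-15],[0,0,-23],[0,0,-31],[0,0,-39]],"gripper":[0.27,0.27,0.27,0.27,0.27]}'
python3 -m crank '{"travel":[[1.5,1.6,0],[2.3,2.4,0],[2.3,2.4,0],[2.3,2.4,-2],[2.3,2.4,-4]],"turn":[[0,0,-7],[0,0,-14.9],[0,0,-14.9],[0,0,-14.9],[0,0,-14.9]],"gripper":[0.27,0.27,0.27,0.27,0.27]}'
python3 -m crank '{"travel":[[0,0,-1],[0,0,-2],[0,0,-2],[0,0,-2],[0,0,-2]],"turn":[[0,0,0],[0,0,0],[0,0,0],[0,0,0],[0,0,0]],"gripper":[0.27,0.27,0.27,0.27,0.27]}'
python3 - <<'E'
from h import *
s=bot.observe();print(s['position'],s['tool_rot'],s['qpos'])
f=bot.grab_frame('wrist');cv2.imwrite('pics/w5.png',f['pixels'][:,:,::-1])
c=blob(f,(100,140,60),(125,255,255),(100,100,400,300));r,P=None,np.array([wz(f,*p,.038)[:2] for p in c[:,0].astype(float)])
print(cv2.minAreaRect((P*1000).astype(np.float32)))
E
```

```text
clock: 20.55
position: [0.6128, 0.0079, 0.2161]
tool_rot: [3.141, -0.0, 1.76]
force: [1.0, -0.3, 1.1]
grip_width: 0.0624
finger_force: 0.0
clock: 21.05
position: [0.6346, 0.0291, 0.1757]
tool_rot: [3.141, -0.0, 1.509]
force: [0.1, 0.7, 0.6]
grip_width: 0.0621
finger_force: 0.0
clock: 21.55
position: [0.6352, 0.03, 0.1561]
tool_rot: [3.141, -0.0, 1.505]
force: [0.7, -0.5, 0.3]
grip_width: 0.0622
finger_force: 0.0
[0.63523255 0.02997972 0.15608702] [ 3.14060891e+00 -1.95953434e-04  1.50487712e+00] [-0.32104048  0.63966236  0.27584874  1.64952889 -0.21241724  0.8809186
 -0.02740062]
((637.128173828125, 31.862953186035156), (96.69136047363281, 43.31291198730469), 83.6343002319336)
```

View pics/w5.png

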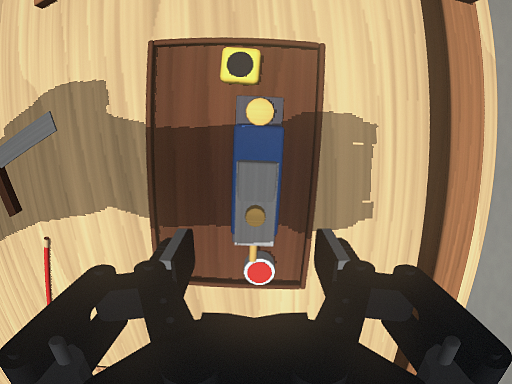

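The wrist view shows the plane between x 235 and 285 px, centred at about 258, with the fingers straddling it evenly. Blue centre is 0.637 m, so I'll make a fine correction and descend.

```bash

python3 -m crank '{"travel":[[0.2,0.7,-3],[0.2,0.7,-6],[0.2,0.7,-9],[0.2,0.7,-11],[0.2,0.7,-12]],"turn":[[0,0,-2],[0,0,-2],[0,0,-2],[0,0,-2],[0,0,-2]],"gripper":[0.27,0.27,0.27,0.27,0.27]}'
python3 -m crank '{"travel":[[0,0,-1],[0,0,-2],[0,0,-2.4],[0,0,-2.4],[0,0,-2.4]],"turn":[[0,0,0],[0,0,0],[0,0,0],[0,0,0],[0,0,0]],"gripper":[0.27,0.27,0.27,0.3,0.36]}'
python3 -m crank '{"travel":[[0,0,0],[0,0,0],[0,0,0],[0,0,0],[0,0,0]],"turn":[[0,0,0],[0,0,0],[0,0,0],[0,0,0],[0,0,0]],"gripper":[0.4,0.44,0.5,0.7,0.7]}' 80
python3 -m crank '{"travel":[[0,0,0.4],[0,0,1],[0,0,2],[0,0,3.5],[0,0,5]],"turn":[[0,0,0],[0,0,0],[0,0,0],[0,0,0],[0,0,0]],"gripper":[0.7,0.7,0.7,0.7,0.7]}'
```

```text
clock: 22.1
position: [0.6363, 0.0371, 0.0339]
tool_rot: [-3.14, 0.0, 1.47]
force: [-0.7, -0.7, 0.1]
grip_width: 0.0626
finger_force: 0.0
clock: 22.6
position: [0.6372, 0.0371, 0.0118]
tool_rot: [3.141, -0.0, 1.47]
force: [0.2, -0.5, 0.6]
grip_width: 0.0547
finger_force: 0.0
clock: 23.1
position: [0.6374, 0.0371, 0.0122]
tool_rot: [3.14, -0.0, 1.469]
force: [-1.2, 0.7, 10.1]
grip_width: 0.0437
finger_force: 80.0
clock: 23.6
position: [0.637, 0.037, 0.0628]
tool_rot: [3.141, -0.0, 1.47]
force: [-0.3, 0.2, -5.1]
grip_width: 0.0436
finger_force: 82.4
```

```bash

python3 -m crank '{"travel":[[-0.3,0.6,1.5],[-1,2,3],[-2.2,4,4],[-3.5,6.5,4],[-5,9.5,4]],"turn":[[0,0,3],[0,0,10],[0,0,17],[0,0,24],[0,0,31]],"gripper":[0.7,0.7,0.7,0.7,0.7]}'
python3 -m crank '{"travel":[[-1.4,2.8,0],[-2.8,5.6,0],[-4.2,8.2,0],[-5.6,10.8,0],[-7,13.4,0]],"turn":[[0,0,8],[0,0,16],[0,0,24],[0,0,32],[0,0,40]],"gripper":[0.7,0.7,0.7,0.7,0.7]}'
python3 -m crank '{"travel":[[-1.2,2.4,0],[-2.3,4.4,0],[-2.9,5.6,0],[-3.1,6,0],[-3.1,6,0]],"turn":[[0,0,8],[0,0,16],[0,0,24],[0,0,31],[0,0,34.1]],"gripper":[0.7,0.7,0.7,0.7,0.7]}'
python3 -m crank '{"travel":[[0,0,0],[0,0,0],[0,0,0],[0,0,-1],[0,0,-2]],"turn":[[0,0,0],[0,0,0],[0,0,0],[0,0,0],[0,0,0]],"gripper":[0.7,0.7,0.7,0.7,0.7]}'
python3 - <<'E'
from h import *
s=bot.observe();print(s['position'],s['tool_rot'])
f=bot.grab_frame('scene');cv2.imwrite('pics/s6.png',f['pixels'][120:300,330:490,::-1].repeat(3,0).repeat(3,1))
E
```

```text
clock: 24.1
position: [0.5867, 0.1326, 0.1029]
tool_rot: [3.14, 0.001, 2.017]
force: [0.4, 0.5, -5.9]
grip_width: 0.0436
finger_force: 82.9
clock: 24.6
position: [0.5162, 0.2674, 0.1026]
tool_rot: [3.141, 0.001, 2.718]
force: [0.8, -0.5, -5.3]
grip_width: 0.044
finger_force: 82.9
clock: 25.1
position: [0.4854, 0.3272, 0.1025]
tool_rot: [3.141, 0.001, -2.97]
force: [0.2, -0.2, -5.2]
grip_width: 0.0438
finger_force: 82.8
clock: 25.6
position: [0.4859, 0.3261, 0.0806]
tool_rot: [-3.142, 0.0, -2.98]
force: [-0.6, -0.3, -5.6]
grip_width: 0.0439
finger_force: 82.8
[0.48590728 0.32607612 0.08062754] [-3.14156917e+00  3.02071170e-04 -2.97955646e+00]
```

View pics/s6.png

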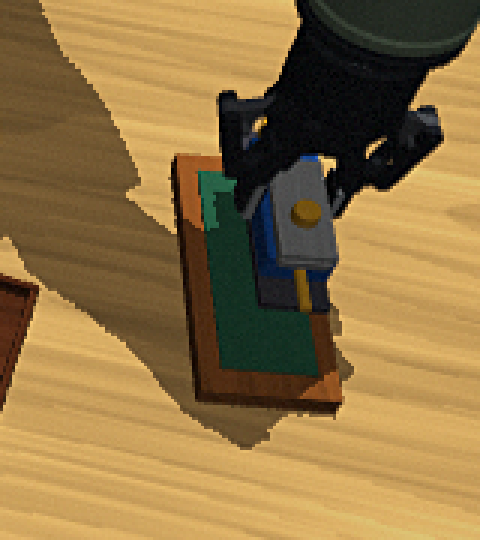

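The plane hangs parallel to the felt and over its centre, apparently offset only because it is still raised. Lowering it now.

```bash

python3 -m crank '{"travel":[[0,0,-1.5],[0,0,-3],[0,0,-4.3],[0,0,-5],[0,0,-5.3]],"turn":[[0,0,0],[0,0,0],[0,0,0],[0,0,0],[0,0,0]],"gripper":[0.7,0.7,0.7,0.7,0.7]}'
python3 -m crank '{"travel":[[0,0,-0.1],[0,0,-0.2],[0,0,-0.2],[0,0,-0.2],[0,0,-0.2]],"turn":[[0,0,0],[0,0,0],[0,0,0],[0,0,0],[0,0,0]],"gripper":[0.7,0.7,0.7,0.7,0.7]}'
```

```text
clock: 26.15
position: [0.4855, 0.3259, 0.0272]
tool_rot: [-3.141, -0.001, -2.979]
force: [-0.7, -0.3, -5.3]
grip_width: 0.0437
finger_force: 82.6
clock: 26.65
position: [0.486, 0.3262, 0.0266]
tool_rot: [3.141, 0.0, -2.979]
force: [0.2, 0.2, -6.5]
grip_width: 0.0436
finger_force: 82.6
```

```bash

python3 -m crank '{"travel":[[0,0,-0.05],[0,0,-0.1],[0,0,-0.1],[0,0,-0.1],[0,0,-0.1]],"turn":[[0,0,0],[0,0,0],[0,0,0],[0,0,0],[0,0,0]],"gripper":[0.7,0.7,0.7,0.7,0.7]}'
python3 -m crank '{"travel":[[0,0,0],[0,0,0],[0,0,0],[0,0,0],[0,0,0]],"turn":[[0,0,0],[0,0,0],[0,0,0],[0,0,0],[0,0,0]],"gripper":[0.47,0.44,0.4,0.35,0.3]}' 40
python3 -m crank '{"travel":[[0,0,0.5],[0,0,2],[0,0,5],[0,0,9],[0,0,13]],"turn":[[0,0,0],[0,0,0],[0,0,0],[0,0,0],[0,0,0]],"gripper":[0.25,0.25,0.25,0.25,0.25]}'
python3 -m crank '{"travel":[[0.3,-2,0.5],[0.5,-5,1.5],[0.5,-9,3],[0.5,-13,5],[0.5,-17,6.5]],"turn":[[0,0,-1],[0,0,-4],[0,0,-8],[0,0,-12],[0,0,-15.1]],"gripper":[0.25,0.25,0.25,0.25,0.25]}'
python3 - <<'E'
from h import *
s=bot.observe();print(s['position'],s['tool_rot'],s['qpos'])
T=bot.grab_frame('top');cv2.imwrite('pics/t7.png',np.hstack([T['pixels'][120:280,90:190],T['pixels'][120:280,340:420]])[:,:,::-1].repeat(3,0).repeat(3,1))
S=bot.grab_frame('scene')
for f,b in((T,(105,165,165,265)),(S,(380,165,450,265))):
    try:print('blue',rect(f,blob(f,(100,140,60),(125,255,255),b),.045)[0])
    except Exception as e:print(e)
E
```

```text
clock: 27.15
position: [0.486, 0.3262, 0.0262]
tool_rot: [3.141, 0.001, -2.979]
force: [-4.3, -3.2, 12.0]
grip_width: 0.0435
finger_force: 84.9
clock: 27.65
position: [0.486, 0.3261, 0.0253]
tool_rot: [3.142, 0.0, -2.979]
force: [-0.8, 0.0, 0.2]
grip_width: 0.0598
finger_force: 0.0
clock: 28.15
position: [0.4857, 0.326, 0.1578]
tool_rot: [3.141, 0.0, -2.979]
force: [-0.3, -0.6, 0.1]
grip_width: 0.0638
finger_force: 0.0
clock: 28.65
position: [0.4906, 0.1542, 0.2219]
tool_rot: [3.141, 0.001, 3.037]
force: [1.4, -0.2, -0.7]
grip_width: 0.0641
finger_force: 0.0
[0.49064692 0.15420221 0.22192232] [3.14106663e+00 9.26130210e-04 3.03717582e+00] [-0.28870355  0.36107025 -0.16797512  1.89373155  0.076016    0.8917981
  0.97261659]
max() iterable argument is empty
blue ((485.6090393066406, 325.4769592285156), (106.29656982421875, 42.58796691894531), 3.198049783706665)
```

View pics/t7.png

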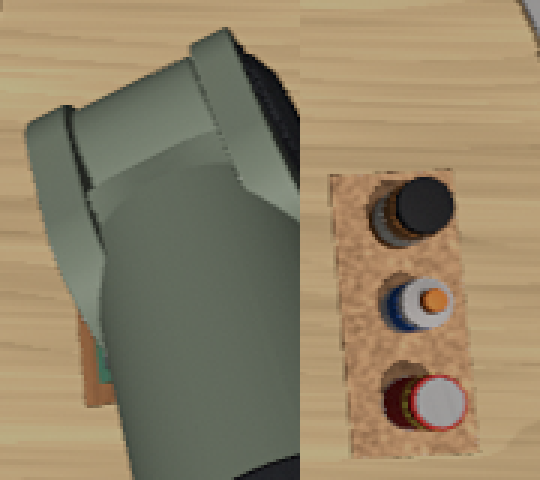

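The three containers still stand on the mat. In the scene view the plane's blue body is centred at (0.486, 0.325), on the felt. Now I'll return the can, starting with the approach.

```bash

python3 -m crank '{"travel":[[-0.5,-2.5,0],[-1.3,-6.5,0],[-2.2,-11,0],[-3.1,-15.5,0],[-4,-20,0]],"turn":[[0,0,0],[0,0,0],[0,0,0],[0,0,0],[0,0,0]],"gripper":[0.25,0.25,0.25,0.25,0.25]}'
python3 -m crank '{"travel":[[-0.9,-4.5,0],[-1.8,-9,0],[-2.7,-13.5,0],[-3.6,-18,0],[-4.5,-22,0]],"turn":[[0,0,0],[0,0,0],[0,0,0],[0,0,0],[0,0,0]],"gripper":[0.25,0.25,0.25,0.25,0.25]}'
python3 -m crank '{"travel":[[-0.7,-3,0],[-1,-5,0],[-1,-5.3,0],[-1,-5.3,0],[-1,-5.3,0]],"turn":[[0,0,0],[0,0,0],[0,0,0],[0,0,0],[0,0,0]],"gripper":[0.25,0.25,0.25,0.25,0.25]}'
```

```text
clock: 29.25
position: [0.4501, -0.0456, 0.2209]
tool_rot: [3.141, 0.001, 3.041]
force: [1.7, 0.1, -0.1]
grip_width: 0.064
finger_force: 0.0
clock: 29.75
position: [0.4049, -0.266, 0.2209]
tool_rot: [-3.141, 0.001, 3.04]
force: [1.0, 0.0, -0.4]
grip_width: 0.0637
finger_force: 0.0
clock: 30.25
position: [0.3961, -0.3159, 0.2205]
tool_rot: [3.141, 0.0, 3.041]
force: [-0.1, 0.8, 0.7]
grip_width: 0.064
finger_force: 0.0
```

```bash

python3 -m crank '{"travel":[[0,-0.1,-4],[0,-0.1,-8],[0,-0.1,-12],[0,-0.1,-15],[0,-0.1,-16.5]],"turn":[[0,0,0],[0,0,0],[0,0,0],[0,0,0],[0,0,0]],"gripper":[0.25,0.25,0.25,0.25,0.25]}'
python3 -m crank '{"travel":[[0,0,0],[0,0,0],[0,0,0],[0,0,0],[0,0,0]],"turn":[[0,0,0],[0,0,0],[0,0,0],[0,0,0],[0,0,0]],"gripper":[0.34,0.4,0.46,0.7,0.7]}' 40
python3 -m crank '{"travel":[[0,0,0],[0,0,0.7],[0,0,2.5],[0,0,5.5],[0,0,8.5]],"turn":[[0,0,0],[0,0,0],[0,0,0],[0,0,0],[0,0,0]],"gripper":[0.7,0.7,0.7,0.7,0.7]}'
```

```text
clock: 30.75
position: [0.3955, -0.316, 0.0531]
tool_rot: [3.14, -0.002, 3.042]
force: [0.7, -0.6, 1.2]
grip_width: 0.0637
finger_force: 0.0
clock: 31.25
position: [0.3966, -0.3179, 0.0565]
tool_rot: [-3.141, 0.002, 3.041]
force: [-0.6, 3.3, 7.9]
grip_width: 0.0455
finger_force: 40.0
clock: 31.75
position: [0.3956, -0.3179, 0.1419]
tool_rot: [-3.142, -0.0, 3.04]
force: [-0.2, -0.7, -2.7]
grip_width: 0.0454
finger_force: 41.4
```

```bash

python3 -m crank '{"travel":[[0.6,1.4,0],[1.7,4,0],[3,7,0],[4.5,10.5,0],[6,14,0]],"turn":[[0,0,0],[0,0,0],[0,0,0],[0,0,0],[0,0,0]],"gripper":[0.7,0.7,0.7,0.7,0.7]}'
python3 -m crank '{"travel":[[1.6,3.6,0],[3.1,7.2,0],[4.6,10.8,0],[6.2,14.4,0],[7.8,18,0]],"turn":[[0,0,0],[0,0,0],[0,0,0],[0,0,0],[0,0,0]],"gripper":[0.7,0.7,0.7,0.7,0.7]}'
python3 -m crank '{"travel":[[1.5,3.5,0],[3,7,0],[4.2,9.8,0],[5,11.6,0],[5.2,12.1,0]],"turn":[[0,0,0],[0,0,0],[0,0,0],[0,0,0],[0,0,0]],"gripper":[0.7,0.7,0.7,0.7,0.7]}'
python3 -m crank '{"travel":[[0,0,0],[0,0,-1.5],[0,0,-4],[0,0,-5.5],[0,0,-6.5]],"turn":[[0,0,0],[0,0,0],[0,0,0],[0,0,0],[0,0,0]],"gripper":[0.7,0.7,0.7,0.7,0.7]}'
python3 -m crank '{"travel":[[0,0,-0.5],[0,0,-1],[0,0,-1.2],[0,0,-1.2],[0,0,-1.2]],"turn":[[0,0,0],[0,0,0],[0,0,0],[0,0,0],[0,0,0]],"gripper":[0.7,0.7,0.7,0.7,0.7]}'
```

```text
clock: 32.25
position: [0.4563, -0.1768, 0.1412]
tool_rot: [-3.141, 0.001, 3.04]
force: [1.5, -0.7, -2.0]
grip_width: 0.0451
finger_force: 41.6
clock: 32.75
position: [0.5344, 0.0036, 0.1413]
tool_rot: [-3.142, 0.001, 3.04]
force: [0.6, -0.3, -2.3]
grip_width: 0.0457
finger_force: 41.6
clock: 33.25
position: [0.5863, 0.1256, 0.1409]
tool_rot: [3.141, 0.001, 3.043]
force: [-0.6, 0.3, -2.4]
grip_width: 0.045
finger_force: 41.5
clock: 33.75
position: [0.5851, 0.122, 0.0736]
tool_rot: [-3.141, -0.002, 3.039]
force: [0.3, 0.2, -1.8]
grip_width: 0.0454
finger_force: 41.5
clock: 34.25
position: [0.5861, 0.1231, 0.0637]
tool_rot: [3.141, 0.001, 3.04]
force: [0.4, -0.2, -2.2]
grip_width: 0.0454
finger_force: 41.5
```

```bash

python3 -m crank '{"travel":[[0,0,-0.3],[0,0,-0.5],[0,0,-0.55],[0,0,-0.55],[0,0,-0.55]],"turn":[[0,0,0],[0,0,0],[0,0,0],[0,0,0],[0,0,0]],"gripper":[0.7,0.7,0.7,0.7,0.7]}'
python3 -m crank '{"travel":[[0,0,-0.05],[0,0,-0.1],[0,0,-0.1],[0,0,-0.1],[0,0,-0.1]],"turn":[[0,0,0],[0,0,0],[0,0,0],[0,0,0],[0,0,0]],"gripper":[0.7,0.7,0.7,0.7,0.7]}'
```

```text
clock: 34.75
position: [0.5862, 0.1232, 0.0585]
tool_rot: [3.141, 0.001, 3.04]
force: [-3.7, 0.7, 12.3]
grip_width: 0.0452
finger_force: 42.3
clock: 35.25
position: [0.5864, 0.1233, 0.0585]
tool_rot: [3.141, 0.001, 3.04]
force: [-8.8, -2.3, 28.5]
grip_width: 0.0447
finger_force: 44.0
```

```bash

python3 -m crank '{"travel":[[0,0,0.1],[0,0,0.1],[0,0,0.1],[0,0,0.1],[0,0,0.1]],"turn":[[0,0,0],[0,0,0],[0,0,0],[0,0,0],[0,0,0]],"gripper":[0.6,0.44,0.38,0.3,0.27]}'
python3 -m crank '{"travel":[[0,0,1],[0,0,4],[0,0,8],[0,0,12.5],[0,0,17]],"turn":[[0,0,0],[0,0,0],[0,0,0],[0,0,0],[0,0,0]],"gripper":[0.27,0.27,0.27,0.27,0.27]}'
python3 -m crank '{"travel":[[-0.5,-2,0],[-1.5,-6,0],[-2.5,-10,0],[-3.6,-14.5,0],[-4.7,-19,0]],"turn":[[0,0,0],[0,0,0],[0,0,0],[0,0,0],[0,0,0]],"gripper":[0.27,0.27,0.27,0.27,0.27]}'
python3 -m crank '{"travel":[[-1.1,-4.5,0],[-2.2,-9,0],[-3.3,-13.5,0],[-4.4,-18,0],[-5.5,-22,0]],"turn":[[0,0,0],[0,0,0],[0,0,0],[0,0,0],[0,0,0]],"gripper":[0.27,0.27,0.27,0.27,0.27]}'
python3 -m crank '{"travel":[[-0.7,-2,0],[-0.8,-2.5,0],[-0.8,-2.5,0],[-0.8,-2.5,-2],[-0.8,-2.5,-5]],"turn":[[0,0,0],[0,0,0],[0,0,0],[0,0,0],[0,0,0]],"gripper":[0.27,0.27,0.27,0.27,0.27]}'
```

```text
clock: 35.75
position: [0.5859, 0.1231, 0.0576]
tool_rot: [-3.142, -0.0, 3.04]
force: [0.3, -0.8, 1.5]
grip_width: 0.0624
finger_force: 0.0
clock: 36.25
position: [0.5855, 0.1229, 0.2303]
tool_rot: [3.142, 0.0, 3.04]
force: [-0.4, 0.1, 0.1]
grip_width: 0.0621
finger_force: 0.0
clock: 36.75
position: [0.5382, -0.0684, 0.2287]
tool_rot: [3.142, 0.001, 3.041]
force: [-0.3, 0.3, -0.4]
grip_width: 0.0625
finger_force: 0.0
clock: 37.25
position: [0.483, -0.2891, 0.2286]
tool_rot: [-3.141, 0.001, 3.04]
force: [0.7, -0.2, 0.3]
grip_width: 0.0622
finger_force: 0.0
clock: 37.75
position: [0.4776, -0.3107, 0.1788]
tool_rot: [-3.141, 0.003, 3.042]
force: [0.9, -0.3, -0.7]
grip_width: 0.0623
finger_force: 0.0
```

```bash

python3 -m crank '{"travel":[[0,0,-3.5],[0,0,-7],[0,0,-10],[0,0,-12],[0,0,-12.1]],"turn":[[0,0,0],[0,0,0],[0,0,0],[0,0,0],[0,0,0]],"gripper":[0.27,0.27,0.27,0.27,0.3]}'
python3 -m crank '{"travel":[[0,0,0],[0,0,0],[0,0,0],[0,0,0],[0,0,0]],"turn":[[0,0,0],[0,0,0],[0,0,0],[0,0,0],[0,0,0]],"gripper":[0.38,0.44,0.5,0.7,0.7]}' 40
python3 -m crank '{"travel":[[0,0,0],[0,0,0.7],[0,0,2.5],[0,0,5.5],[0,0,8.5]],"turn":[[0,0,0],[0,0,0],[0,0,0],[0,0,0],[0,0,0]],"gripper":[0.7,0.7,0.7,0.7,0.7]}'
```

```text
clock: 38.25
position: [0.4756, -0.3095, 0.0548]
tool_rot: [3.139, -0.003, 3.043]
force: [-0.9, -0.7, 0.3]
grip_width: 0.0595
finger_force: 0.0
clock: 38.75
position: [0.4767, -0.312, 0.0582]
tool_rot: [-3.141, 0.002, 3.041]
force: [-0.1, 1.4, 11.1]
grip_width: 0.0412
finger_force: 39.2
clock: 39.25
position: [0.4756, -0.3118, 0.1433]
tool_rot: [3.141, -0.0, 3.04]
force: [-0.3, -0.3, -1.4]
grip_width: 0.0411
finger_force: 40.8
```

```bash

python3 -m crank '{"travel":[[0.5,1.5,0],[1.3,4.5,0],[2.3,8,0],[3.4,12,0],[4.5,16,0]],"turn":[[0,0,0],[0,0,0],[0,0,0],[0,0,0],[0,0,0]],"gripper":[0.7,0.7,0.7,0.7,0.7]}'
python3 -m crank '{"travel":[[1.2,4,0],[2.4,8,0],[3.6,12,0],[4.7,16,0],[5.3,18.5,0]],"turn":[[0,0,0],[0,0,0],[0,0,0],[0,0,0],[0,0,0]],"gripper":[0.7,0.7,0.7,0.7,0.7]}'
python3 -m crank '{"travel":[[0.3,1,0],[0.3,1,-1.5],[0.3,1,-4],[0.3,1,-5.5],[0.3,1,-6.5]],"turn":[[0,0,0],[0,0,0],[0,0,0],[0,0,0],[0,0,0]],"gripper":[0.7,0.7,0.7,0.7,0.7]}'
python3 -m crank '{"travel":[[0,0,-0.5],[0,0,-1],[0,0,-1.4],[0,0,-1.7],[0,0,-1.7]],"turn":[[0,0,0],[0,0,0],[0,0,0],[0,0,0],[0,0,0]],"gripper":[0.7,0.7,0.7,0.7,0.7]}'
```

```text
clock: 39.75
position: [0.5209, -0.1499, 0.1418]
tool_rot: [3.141, -0.0, 3.04]
force: [0.8, -0.5, -1.7]
grip_width: 0.041
finger_force: 40.9
clock: 40.25
position: [0.574, 0.0373, 0.1416]
tool_rot: [3.14, -0.0, 3.043]
force: [0.3, 0.2, -1.1]
grip_width: 0.0408
finger_force: 41.0
clock: 40.75
position: [0.5763, 0.0426, 0.0756]
tool_rot: [-3.141, -0.001, 3.04]
force: [-0.5, -0.2, -2.3]
grip_width: 0.041
finger_force: 41.0
clock: 41.25
position: [0.5773, 0.0431, 0.0603]
tool_rot: [3.141, 0.001, 3.04]
force: [0.7, -0.5, -2.0]
grip_width: 0.0409
finger_force: 40.9
```

```bash

python3 -m crank '{"travel":[[0,0,-0.1],[0,0,-0.1],[0,0,-0.1],[0,0,-0.1],[0,0,-0.1]],"turn":[[0,0,0],[0,0,0],[0,0,0],[0,0,0],[0,0,0]],"gripper":[0.7,0.7,0.48,0.4,0.3]}'
python3 -m crank '{"travel":[[0,0,0],[0,0,2],[0,0,6],[0,0,10.5],[0,0,15]],"turn":[[0,0,0],[0,0,0],[0,0,0],[0,0,0],[0,0,0]],"gripper":[0.25,0.25,0.25,0.25,0.25]}'
python3 -m crank '{"travel":[[-0.1,-2.5,1],[-0.4,-6,1.5],[-0.7,-10,1.5],[-1,-14,1.5],[-1.2,-18,1.5]],"turn":[[0,0,0],[0,0,0],[0,0,0],[0,0,0],[0,0,0]],"gripper":[0.25,0.25,0.25,0.25,0.25]}'
python3 -m crank '{"travel":[[-0.2,-4,0],[-0.5,-8,0],[-0.8,-12,0],[-1,-15.5,0],[-1,-16.6,0]],"turn":[[0,0,0],[0,0,0],[0,0,0],[0,0,0],[0,0,0]],"gripper":[0.25,0.25,0.25,0.25,0.25]}'
python3 -m crank '{"travel":[[0,0,0],[0,0,-2],[0,0,-5],[0,0,-8],[0,0,-10]],"turn":[[0,0,0],[0,0,0],[0,0,0],[0,0,0],[0,0,0]],"gripper":[0.23,0.23,0.23,0.23,0.23]}'
```

```text
clock: 41.75
position: [0.5769, 0.0431, 0.0589]
tool_rot: [-3.142, 0.0, 3.04]
force: [-0.9, 0.6, 0.3]
grip_width: 0.0596
finger_force: 0.0
clock: 42.25
position: [0.5765, 0.043, 0.2103]
tool_rot: [-3.141, -0.001, 3.04]
force: [0.1, 0.5, -0.1]
grip_width: 0.064
finger_force: 0.0
clock: 42.75
position: [0.5645, -0.1384, 0.2239]
tool_rot: [-3.142, 0.0, 3.041]
force: [1.5, 0.5, -0.0]
grip_width: 0.0641
finger_force: 0.0
clock: 43.25
position: [0.5535, -0.3071, 0.2236]
tool_rot: [-3.14, -0.0, 3.036]
force: [-0.7, 0.2, 0.4]
grip_width: 0.064
finger_force: 0.0
clock: 43.75
position: [0.5548, -0.3006, 0.1219]
tool_rot: [3.14, -0.001, 3.042]
force: [0.1, 0.5, -0.5]
grip_width: 0.066
finger_force: 0.0
```

```bash

python3 -m crank '{"travel":[[0,0,-3],[0,0,-6],[0,0,-7],[0,0,-7],[0,0,-7]],"turn":[[0,0,0],[0,0,0],[0,0,0],[0,0,0],[0,0,0]],"gripper":[0.23,0.23,0.23,0.25,0.28]}'
python3 -m crank '{"travel":[[0,0,0],[0,0,0],[0,0,0],[0,0,0],[0,0,0]],"turn":[[0,0,0],[0,0,0],[0,0,0],[0,0,0],[0,0,0]],"gripper":[0.32,0.36,0.44,0.7,0.7]}' 40
python3 -m crank '{"travel":[[0,0,0],[0,0,0.7],[0,0,2.5],[0,0,5.5],[0,0,8.5]],"turn":[[0,0,0],[0,0,0],[0,0,0],[0,0,0],[0,0,0]],"gripper":[0.7,0.7,0.7,0.7,0.7]}'
```

```text
clock: 44.25
position: [0.5556, -0.3026, 0.055]
tool_rot: [-3.141, 0.001, 3.041]
force: [0.2, 0.8, -0.7]
grip_width: 0.0617
finger_force: 0.0
clock: 44.75
position: [0.5556, -0.3038, 0.0552]
tool_rot: [-3.14, 0.002, 3.04]
force: [-0.7, -3.7, 9.5]
grip_width: 0.0492
finger_force: 39.5
clock: 45.25
position: [0.5545, -0.3025, 0.1399]
tool_rot: [3.141, -0.001, 3.04]
force: [-0.2, -0.0, -1.3]
grip_width: 0.0495
finger_force: 41.5
```

```bash

python3 -m crank '{"travel":[[0.1,1.5,0],[0.3,4,0],[0.5,7,0],[0.6,10,0],[0.7,13,0]],"turn":[[0,0,0],[0,0,0],[0,0,0],[0,0,0],[0,0,0]],"gripper":[0.7,0.7,0.7,0.7,0.7]}'
python3 -m crank '{"travel":[[0.1,3,0],[0.3,6.5,0],[0.5,10,0],[0.6,12.7,0],[0.7,14.1,0]],"turn":[[0,0,0],[0,0,0],[0,0,0],[0,0,0],[0,0,0]],"gripper":[0.7,0.7,0.7,0.7,0.7]}'
python3 -m crank '{"travel":[[0,0,0],[0,0,-1.5],[0,0,-4],[0,0,-5.5],[0,0,-6.5]],"turn":[[0,0,0],[0,0,0],[0,0,0],[0,0,0],[0,0,0]],"gripper":[0.7,0.7,0.7,0.7,0.7]}'
python3 -m crank '{"travel":[[0,0,-0.5],[0,0,-1],[0,0,-1.4],[0,0,-1.7],[0,0,-1.7]],"turn":[[0,0,0],[0,0,0],[0,0,0],[0,0,0],[0,0,0]],"gripper":[0.7,0.7,0.7,0.7,0.7]}'
```

```text
clock: 45.75
position: [0.5615, -0.1711, 0.1387]
tool_rot: [3.141, -0.001, 3.041]
force: [1.2, 0.4, -2.0]
grip_width: 0.0495
finger_force: 41.6
clock: 46.25
position: [0.5685, -0.0286, 0.1387]
tool_rot: [3.141, -0.001, 3.043]
force: [0.2, 0.3, -2.0]
grip_width: 0.0491
finger_force: 41.6
clock: 46.75
position: [0.5683, -0.0332, 0.0727]
tool_rot: [-3.141, -0.001, 3.039]
force: [0.3, -0.4, -1.9]
grip_width: 0.0488
finger_force: 41.6
clock: 47.25
position: [0.5691, -0.0322, 0.057]
tool_rot: [-3.141, 0.001, 3.04]
force: [-0.1, -0.3, -1.9]
grip_width: 0.0489
finger_force: 41.3
```

```bash

python3 -m crank '{"travel":[[0,0,-0.1],[0,0,-0.1],[0,0,-0.1],[0,0,-0.1],[0,0,-0.1]],"turn":[[0,0,0],[0,0,0],[0,0,0],[0,0,0],[0,0,0]],"gripper":[0.7,0.7,0.4,0.34,0.26]}'
python3 -m crank '{"travel":[[0,0,0],[0,0,2],[0,0,6],[0,0,10.5],[0,0,15]],"turn":[[0,0,0],[0,0,0],[0,0,0],[0,0,0],[0,0,0]],"gripper":[0.25,0.25,0.25,0.25,0.25]}'
python3 -m crank '{"travel":[[-0.5,-3,0],[-2,-7,0],[-4,-11,0],[-6,-15,0],[-8,-19,0]],"turn":[[0,0,0],[0,0,0],[0,0,0],[0,0,0],[0,0,0]],"gripper":[0.25,0.25,0.25,0.25,0.25]}'
python3 -m crank '{"travel":[[-1,-3,0],[-2,-6,0],[-3,-8,0],[-3,-8,0],[-3,-8,0]],"turn":[[0,0,0],[0,0,0],[0,0,0],[0,0,0],[0,0,0]],"gripper":[0.25,0.25,0.25,0.25,0.25]}'
python3 - <<'E'
from h import *
S=bot.grab_frame('scene');T=bot.grab_frame('top')
cv2.imwrite('pics/f.png',np.hstack([T['pixels'][120:270,100:310,::-1].repeat(2,0).repeat(2,1),S['pixels'][150:300,190:380,::-1].repeat(2,0).repeat(2,1)]))
cv2.imwrite('pics/c9.png',cv2.resize(T['pixels'][125:215,185:305,::-1],None,fx=6,fy=6,interpolation=0))
c=blob(S,(100,140,60),(125,255,255),(380,165,450,265));print(rect(S,c,.045)[0])
c=blob(T,(100,140,60),(125,255,255),(105,165,165,265));print(rect(T,c,.045)[0])
b=T['pixels'][165:265,105:165]
E
```

```text
clock: 47.75
position: [0.5689, -0.0318, 0.0558]
tool_rot: [3.141, 0.0, 3.041]
force: [0.0, 0.1, -0.3]
grip_width: 0.0628
finger_force: 0.0
clock: 48.25
position: [0.5685, -0.0319, 0.2074]
tool_rot: [-3.142, -0.001, 3.04]
force: [0.5, -0.2, 0.9]
grip_width: 0.064
finger_force: 0.0
clock: 48.75
position: [0.4879, -0.2233, 0.2059]
tool_rot: [-3.142, 0.0, 3.041]
force: [0.8, -1.0, -1.0]
grip_width: 0.0639
finger_force: 0.0
clock: 49.25
position: [0.4588, -0.3018, 0.2057]
tool_rot: [3.141, -0.0, 3.04]
force: [0.5, 1.2, -0.1]
grip_width: 0.0639
finger_force: 0.0
((485.6090393066406, 325.4769592285156), (106.29656982421875, 42.58796691894531), 3.198049783706665)
((489.372802734375, 328.0552673339844), (102.95439147949219, 44.13675308227539), 8.66726016998291)
```

View pics/f.png

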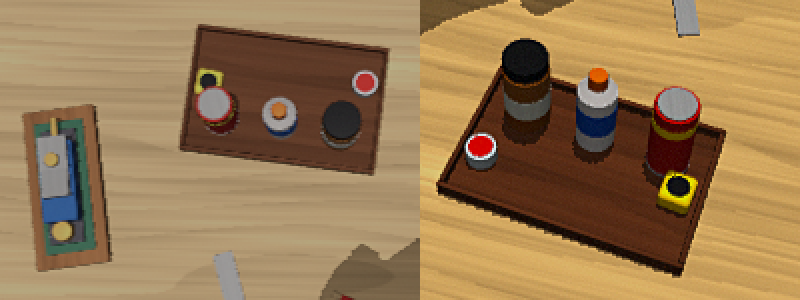

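View pics/c9.png

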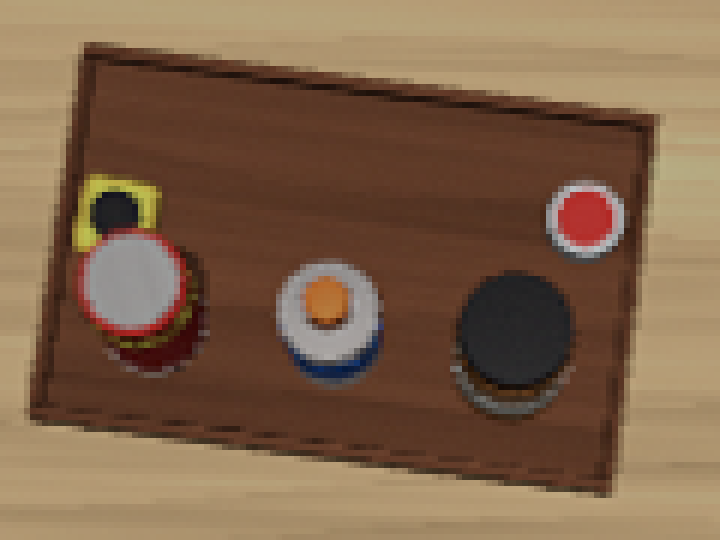

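The containers are back to within about 1–2 mm of their starting pixels: can (131,282), cap (327,300) and lid (516,329). The tape and tin are unmoved, and the plane lies on the felt centred at about (0.487, 0.326). I'm handing in.

```bash
python3 -c "
from workcell import bot
print(bot.job_done())"
```

```text
the job is handed in; nothing more can be done
None
```

The job is handed in at about 49 s on the robot clock: the plane lies on the felt, the bottle, jar and can are back within about 2 mm of where they stood (by the top camera), and the tape measure and tin were not moved; no verdict came back.

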